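Turn the bead dish under the raking light

TASK

Switch on the raking-light lamp by pushing its toggle fully over towards the light bar. Then lift the dish with the clay ball by its handle about 10 cm up off the foam slab, and only then turn it a quarter turn, either way, over the slab. Keep the ball inside the ring marked in the dish the whole time, leave the loose things round about where they lie, and finish still holding the dish there: level, still, the ball resting in the middle.

Things in the scene. Friction and masses are not known exactly. Their poses are not given: they have to be found in the camera images.
- raking_lamp: Fixed raking-light lamp: grey foot plate 290 x 85 x 10 mm carrying the toggle at its front end, and 205 mm behind the toggle (along its own +x) an upright post with a horizontal light bar (220 mm long across, 170 mm up, top at 190 mm). Origin: on the table, right under the toggle's pivot. Own x points from the toggle to the post, z up. Top of the toggle's housing (70 mm along x, 50 mm along y, 25 mm high) is 35 mm over the table.
- lamp_switch (a joint): The toggle's angle, rad: 0 = off (lever leans 0.5 rad from upright, away from the post), 1.0 = fully on (leans 0.5 rad towards the post). It turns about the lamp's own y axis with the pivot 32 mm above the table over the lamp's origin; light friction (under 2 N at the tip) and it stays where it is left.
- lamp_switch_tip (a point): Centre of the black ball (26 mm diameter) on the end of the toggle lever, a 10 mm rod; 80 mm from the pivot.
- foam_slab: White foam plank 200 x 135 x 30 mm lying flat, fixed to the table. Origin: centre of its underside; own x along its 200 mm length, z up. The dish stands on its middle, its handle bar along the slab's length at the start.
- dish_bail (a point): Centre of the handle bar over the dish: a level flat bar 134 mm long (along the dish's own x), 10 mm wide (own y) and 16 mm high, which bridges the dish from rim to rim. Pinch it across its 10 mm width at its middle, from above. It lies 75 mm above the dish's underside (at the start 105 mm above the table); 37 mm of free air between the bar's underside and the top of the ball. The point's axes are the dish's: x along the bar, z up.
- dish_middle (a point): Middle of the dish's inner floor, where the ball rests, 8 mm above the dish's underside. Round grey dish, 130 mm across, rim 23 mm high, hollowed ever more steeply outwards; flat only within 6 mm of its middle; a thin dark ring of 30 mm radius is marked in the hollow. Dish with handle weighs about 0.18 kg and is loose. Axes as dish_bail.
- clay_ball_center (a point): Centre of the loose clay ball, 22 mm in diameter, 15 g, that rolls freely in the dish (at rest in the middle at the start).
- film_tape_mid (a point): Bystander, loose: roll of tape lying flat, 60 mm across, 19 mm high; its centre. To be left where it is.
- note_pad_mid (a point): Bystander, loose: yellow note pad, 50 x 74 x 12 mm; its centre. To be left where it is.
- air_blower_mid (a point): Bystander, loose: black rubber air blower, 53 x 129 x 53 mm; its centre. To be left where it is.

How it is judged:
On the way, in this order (a step that is already met when the one before it is completed fails the run):
1. the toggle is pushed over to on while the dish still stands on the slab (value of joint lamp_switch above 0.85 rad and distance of dish_middle from where it was at the start of the episode below 0.015 m), for 0.2 s.
2. the dish is lifted at least 40 mm clear of the slab, not yet turned (handle within 20 degrees of the slab's length) (value of joint lamp_switch above 0.85 rad and z of dish_middle in the frame of foam_slab above 0.078 m and angle between the x axis of dish_bail and the x axis of foam_slab, either way round below 0.35 rad), for 0.1 s.
At the end, for the whole second after the job is handed in: Toggle on (0.85 rad or more). Only the fingers carry the dish: underside 60 to 180 mm above the slab, middle within 50 mm of the slab's middle, level within 6 degrees, still (under 20 mm/s), handle across the slab's length within 10 degrees, ball within 15 mm of the dish's middle (value of joint lamp_switch above 0.85 rad and z of dish_middle in the frame of foam_slab between 0.098 and 0.218 m and horizontal distance between dish_middle and foam_slab below 0.05 m and angle between the x axis of dish_bail and the x axis of foam_slab, either way round above 1.396 rad and angle between dish_middle's own z axis and vertical below 0.105 rad and horizontal distance between clay_ball_center and dish_middle below 0.015 m and distance between clay_ball_center and dish_middle below 0.022 m and linear speed of bead_dish below 0.02 m/s and contact force between the fingers and bead_dish above 1 N and contact force between bead_dish and foam_slab below 0.1 N and contact force between bead_dish and raking_lamp below 0.1 N); the arm keeps its last pose, push and grip.
It fails at once if the ball rolls out over the marked ring (30 mm from the dish's middle) or out of the dish (horizontal distance between clay_ball_center and dish_middle above 0.03 m or distance between clay_ball_center and dish_middle above 0.04 m).
It fails at once if a bystander (tape roll, note pad, air blower) is moved more than 15 mm (distance of any of film_tape_mid, note_pad_mid, air_blower_mid from where it was at the start of the episode above 0.015 m).
It also fails if it takes over 59 s, if anything falls off the work surface, if the arm or the gripper's body presses on something with over 40 N, if the wrist force passes 120 N, or if a joint passes its speed limit or range.

ROBOT

A 7-joint arm with a two-finger parallel gripper is mounted at the origin on the work surface; the furniture and walls round the work are solid. World frame = base frame: x ahead of the robot, y to its left, z up, the work surface at z = 0. Lengths are in m, angles in rad, forces in N, time in s.
With the tool pointing down it reaches from about 0.425 to 0.825 m from the base axis. Payload 3.6 kg.
Tool frame: the origin (TCP) lies midway between the tips of the shut fingers; the grasp point (between the pads) lies 19 mm behind it; z points along the fingers, y is the line along which they close (so a half turn about z gives the same grasp; the last joint's range is limited). The gripper opens to 85 mm and grips with 20 to 120 N. Pads are 22 mm wide; open, the fingers measure 114 mm over their backs; the gripper's body (76 mm by 85 mm) begins 54 mm behind the grasp point. The pads swing forward as they close: fully open they stand 13 mm farther back than shut.
Start: joints at [1.216, 0.615, -0.013, 1.423, 0.008, 1.103, -0.04], TCP at [0.21, -0.615, 0.231] pointing down, gripper open.
Joint ranges: [-3.12, 3.12], [-0.3, 2.06], [-1.34, 1.32], [0.26, 2.42], [-1.36, 4.5], [0.01, 1.98], [-2.84, 2.84]. Speed limits (rad/s): [2.79, 2.79, 3.14, 3.14, 3.14, 3.14, 3.14].

INTERFACE

Orientations are given as a unit quaternion [x, y, z, w].
In Python, from workcell import env gives the robot as it stands.
- The arm moves only by the tool drive_tool, never from a script. Its argument "series" is a list that holds one entry, the list of rows, each a list of 7 numbers: the closure, from 0 (fully open) to 1 (shut), then the shift along the tool's x, y, z scaled (see below), then the turn, a rotation vector about the tool's x, y, z scaled (see below). A call has 1 to 20 rows; each row is the pose to reach, as a shift and turn from the pose commanded when the call began, along the tool's axes at that moment, turning the shorter way round; what a row does not reach only later rows make up. The controller multiplies each number of a shift by 0.1 m and each number of a turn by pi rad. A row lasts 1/12 s, in which the tool goes at most 41.7 mm and 7.16 degrees, less where a joint would pass 70% of its speed; a pose out of reach is approached as far as the arm can. A call with a number of a shift or a turn outside -1 to 1 is refused whole. A call with a gripper value outside its range is refused whole. The fingers move at their own pace and stop on an object; the grip force is fixed at half the most. Time passes only in rows, so rows that repeat a pose let the fingers close. It gives the time, the measured TCP pose, the force, the opening and the grip force at its end, in the units of the state.
- env.get_obs(): the state, without advancing time (a new reading comes with each control period).
- env.get_image(name): name is "side" or "top" or "wrist"; returns a dict with "frame" (384x512x3 uint8, red, green, blue), "intrinsics" (3x3 intrinsics, pixels), "R" (3x3) and "t" (3): a world point X has camera coordinates R X + t. Camera axes: x right, y down, z forward; pixel columns grow to the right and rows downward; lengths in m; the calibration is good to about 2 mm. A picture is of the moment at which its call begins. There is no depth.
- env.sign_off(): hands the job in; it is judged then, once.
The state is a dict: "time_s": time; "joint_positions": joint angles; "joint_velocities": joint speeds; "effort": joint torques, N m; "tool_pos": TCP position; "eef_rot": TCP orientation; "ft_force": force on the tool from outside, world axes, zero at the start; "torque": the same for the moment, N m; "opening": opening from 0.0 (shut) to 1.0 (fully open); "gripper_force": force on a finger pad.
Only numpy, scipy, OpenCV 4.12 (cv2) and the standard library are available. Lean on these libraries where they do the work, as an engineer would, in place of code of your own. Each camera call takes 0.05 s, during which the arm holds its last target. There are 200 camera calls.

## Working session

There is one attempt and no reset: what is moved stays moved. The work goes in short steps, Python scripts to look and compute and a tool call to move; the robot and the scene stay as the last step left them, time stands still between calls to the robot, and variables do not carry over. Pictures are saved under pics/ and viewed, at most 10 in all, crops included, and the job is handed in when it is done.

Besides the shell and the picture viewer there is one more tool, called after ">>>" as a command line: name --argument value ..., lists and objects as JSON in quotes. drive_tool: Moves the arm, as the interface text tells. Its arguments: {"type":"object","properties":{"series":{"type":"array"}},"required":["series"]}

```bash
ls; mkdir -p pics
python3 - <<'E'
from workcell import env
import cv2,pickle
d={}
for n in("top","side"):
    d[n]=env.get_image(n); cv2.imwrite(f"pics/{n}0.png",d[n]["frame"][:,:,::-1])
    print(n,d[n]["intrinsics"],d[n]["R"],d[n]["t"])
pickle.dump(d,open("d0.pkl","wb"))
print(env.get_obs())
E
```

```text
pics
top [[391.72277472   0.         260.39958861]
 [  0.         391.72277472 187.89955171]
 [  0.           0.           1.        ]] [[ 0.00852166 -0.99984162 -0.01562436]
 [-0.99223635 -0.00651605 -0.1241957 ]
 [ 0.12407422  0.01656141 -0.99213472]] [-0.01234152  0.61606254  0.87991003]
side [[456.73906966   0.         253.6560225 ]
 [  0.         456.73906966 188.13426576]
 [  0.           0.           1.        ]] [[ 9.38328747e-01 -3.45743793e-01  6.26236259e-04]
 [-2.32683282e-01 -6.32826662e-01 -7.38504506e-01]
 [ 2.55729648e-01  6.92814293e-01 -6.74248250e-01]] [-0.56247589  0.21533255  0.88045021]
{'time_s': 0.1, 'joint_positions': array([ 1.21548832,  0.61584379, -0.01264392,  1.42472961,  0.00808154,
        1.10337613, -0.04039527]), 'joint_velocities': array([-4.11370009e-05, -2.29990555e-03, -2.06399896e-03, -3.70931460e-03,
       -1.00133587e-03,  2.03440316e-03,  7.17763390e-04]), 'effort': array([ 2.10861203e-03, -4.70376420e+01,  2.60614827e-01, -1.71569288e+01,
        1.01160255e-02,  5.89776726e-03, -7.71162803e-06]), 'tool_pos': array([ 0.20970715, -0.61452857,  0.23024306]), 'eef_rot': array([ 9.86508526e-01,  1.63705821e-01, -1.86831550e-04, -1.13861986e-03]), 'ft_force': array([0.09510662, 0.40375066, 0.37428418]), 'torque': array([-0.00538204,  0.00470342, -0.00331504]), 'gripper_force': 0.0, 'opening': 0.9963933088012651}
```

View pics/top0.png

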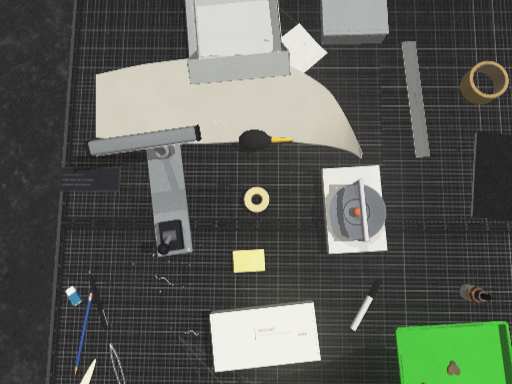

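View pics/side0.png

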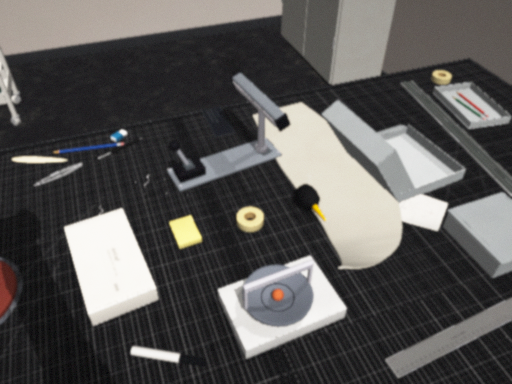

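Top view: slab at about (354,209) with handle bar running vertically around (363,209), toggle ball at about (163,248), post at (163,150), tape (257,199), pad (249,261), blower (255,140). Side view: toggle ball at about (182,158), bar from (247,292) to (311,268), ball (278,294).

```bash
cat > h.py <<'E'
import numpy as np,cv2
def ray(c,uv):
    d=np.linalg.solve(c["intrinsics"],np.array([*uv,1.]));R=c["R"]
    return -R.T@c["t"],R.T@d
def plane(c,uv,z):
    o,d=ray(c,uv);return o+d*(z-o[2])/d[2]
def tri(c1,u1,c2,u2):
    P=[c["intrinsics"]@np.c_[c["R"],c["t"]] for c in(c1,c2)]
    X=cv2.triangulatePoints(P[0],P[1],np.float64(u1),np.float64(u2));return (X[:3]/X[3]).ravel()
def proj(c,X):
    p=c["intrinsics"]@(c["R"]@np.array(X)+c["t"]);return p[:2]/p[2]
E
python3 - <<'E'
import pickle
from h import *
np.set_printoptions(precision=4,suppress=True)
d=pickle.load(open("d0.pkl","rb"));T,S=d["top"],d["side"]
def blobs(c,roi,f):
    x0,y0,x1,y1=roi;im=c["frame"][y0:y1,x0:x1].astype(int);m=f(im).astype(np.uint8)
    n,l,s,ce=cv2.connectedComponentsWithStats(m);i=1+np.argmax(s[1:,4]);return (l==i).astype(np.uint8),ce[i]+[x0,y0],s[i]+[x0,y0,0,0,0]
# slab
m,ce,s=blobs(T,(310,155,400,265),lambda i:i.min(2)>200)
c=max(cv2.findContours(m,0,2)[0],key=cv2.contourArea).reshape(-1,2)+[310,155]
w=np.float32([plane(T,p,.03)[:2] for p in c]);print("slab",cv2.minAreaRect(w))
for X in cv2.boxPoints(cv2.minAreaRect(w)): print(X)
# clay ball
f=lambda i:(i[...,0]>150)&(i[...,1]<120)
a=blobs(T,(330,180,390,240),f);b=blobs(S,(240,260,320,320),f)
print("clay",a[1],b[1],tri(T,a[1],S,b[1]))
# toggle
f=lambda i:i.max(2)<45
for n,c,r in(("t",T,(135,205,205,265)),("s",S,(160,135,215,195))):
    x0,y0,x1,y1=r;cv2.imwrite(f"pics/tog_{n}.png",cv2.resize(c["frame"][y0:y1,x0:x1,::-1],None,fx=7,fy=7,interpolation=cv2.INTER_CUBIC))
A=cv2.imread("pics/tog_t.png");B=cv2.imread("pics/tog_s.png");h=max(A.shape[0],B.shape[0])
pad=lambda x:cv2.copyMakeBorder(x,0,h-x.shape[0],0,0,0)
cv2.imwrite("pics/tog.png",cv2.resize(np.hstack([pad(A),pad(B)]),None,fx=.8,fy=.8))
# foot plate & bar edges on plane
for uv,z in(((157,198),.01),((150,160),.01),((181,148),.01),((192,249),.01),((157,257),.01)): print("foot",uv,plane(T,uv,z))
for n,uv,z in(("tape",(257,199),.01),("pad",(249,261),.012),("blower",(255,140),.026),("pen",(366,306),.01),("box",(265,336),.03),("barL",(90,148),.19),("barR",(199,132),.19)): print(n,plane(T,uv,z))
E
```

```text
slab ((0.570560872554779, -0.22711998224258423), (0.19843527674674988, 0.13349735736846924), 3.9100341796875)
[ 0.467  -0.1673]
[ 0.4761 -0.3005]
[ 0.6741 -0.2869]
[ 0.665  -0.1538]
clay [356.6522 211.4783] [277.3333 295.1429] [ 0.5615 -0.2292  0.0466]
foot (157, 198) [0.5934 0.2427 0.01  ]
foot (150, 160) [0.6868 0.2638 0.01  ]
foot (181, 148) [0.7172 0.1887 0.01  ]
foot (192, 249) [0.4722 0.1541 0.01  ]
foot (157, 257) [0.4527 0.2369 0.01  ]
tape [0.5927 0.0007 0.01  ]
pad [0.4456 0.0181 0.012 ]
blower [0.7341 0.0065 0.026 ]
pen [ 0.3452 -0.2545  0.01  ]
box [ 0.2802 -0.0208  0.03  ]
barL [0.6751 0.3301 0.19  ]
barR [0.7087 0.1132 0.19  ]
```

View pics/tog.png

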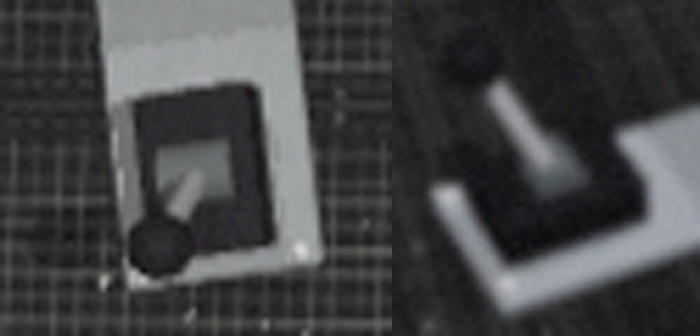

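Crop: toggle ball at top (163.6,249.1), side (174.3,144.8); the square on the housing at top (169.6,235.4). The lever leans off in the −x direction. Next, I check these and measure the bar.

Run:
```python
import pickle
from h import *
np.set_printoptions(precision=4,suppress=True)
d=pickle.load(open("d0.pkl","rb"));T,S=d["top"],d["side"]
print("tip",tri(T,(163.6,249.1),S,(174.3,144.8)),plane(T,(163.6,249.1),.102),plane(S,(174.3,144.8),.102))
print("pivot",plane(T,(169.6,235.4),.035))
print("clay side",plane(S,(277.3,295.1),.049),"top",plane(T,(356.6,211.5),.049))
x0,y0=315,160;A=T["frame"][y0:y0+100,x0:x0+80,::-1]
x1,y1=210,245;B=S["frame"][y1:y1+110,x1:x1+140,::-1]
A=cv2.resize(A,None,fx=4.5,fy=4.5,interpolation=2);B=cv2.resize(B[:100],None,fx=3,fy=4.5,interpolation=2)
for P in [(.5706,-.2271)]:
  a=.068;u=np.array([np.cos(a),np.sin(a)])
  for s in(-.067,0,.067): print("pred bar",proj(T,[*(P+s*u),.113]),proj(S,[*(P+s*u),.113]))
cv2.imwrite("pics/bar.png",np.hstack([A,B]))
```

```text
tip [0.4747 0.1956 0.1109] [0.4744 0.1979 0.102 ] [0.4764 0.2076 0.102 ]
pivot [0.5038 0.2026 0.035 ]
clay side [ 0.5603 -0.2305  0.049 ] top [ 0.5618 -0.2287  0.049 ]
pred bar [365.5277 237.0478] [247.9659 283.4687]
pred bar [362.6053 205.4194] [283.3377 270.4141]
pred bar [359.7409 174.419 ] [316.9478 258.0097]
```

View pics/bar.png

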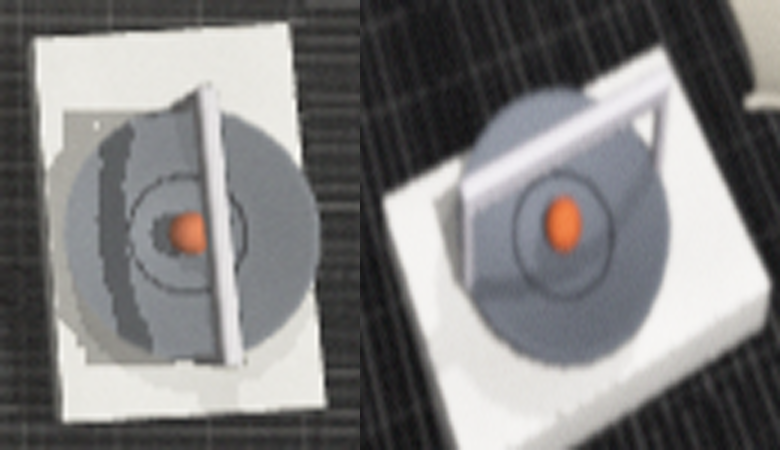

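Bar top ends: top view (361.0,179.6) and (366.6,240.4), side (312.7,262.3) and (246,286.8). The dish sits about 9 mm off the slab's centre towards −x.

```bash
cat >> h.py <<'E'
from scipy.spatial.transform import Rotation as Ro
def delta(o,pos,yaw=None):
    """row numbers to get TCP (pointing down, tool x at yaw) from measured pose"""
    R=Ro.from_quat(o["eef_rot"]);s=R.inv().apply(np.array(pos)-o["tool_pos"])/.1
    x=R.apply([1,0,0]);yaw=np.arctan2(x[1],x[0]) if yaw is None else yaw
    G=Ro.from_euler("ZX",[yaw,np.pi]);return s.round(3),((R.inv()*G).as_rotvec()/np.pi).round(4)
E
python3 - <<'E'
import pickle
from h import *
from workcell import env
np.set_printoptions(precision=4,suppress=True)
d=pickle.load(open("d0.pkl","rb"));T,S=d["top"],d["side"]
for a,b in(((361,179.6),(312.7,262.3)),((366.6,240.4),(246,286.8))): print(tri(T,a,S,b),plane(T,a,.113),plane(S,b,.113))
o=env.get_obs()
print(delta(o,(.50,-.25,.27),.15),delta(o,(.43,.19,.25),.15))
E
```

```text
[ 0.6273 -0.2261  0.1093] [ 0.6262 -0.225   0.113 ] [ 0.6262 -0.2286  0.113 ]
[ 0.498  -0.2348  0.1102] [ 0.4968 -0.2337  0.113 ] [ 0.4984 -0.2369  0.113 ]
(array([ 3.925, -2.513, -0.392]), array([-0.0007,  0.0001,  0.0569])) (array([ 4.683, -6.903, -0.182]), array([-0.0007,  0.0001,  0.0569]))
```

>>> drive_tool --series '[[[1, 0.5, -0.5, -0.2, 0, 0, 0.03], [1, 1, -1, -0.4, 0, 0, 0.057], [1, 1, -1, -0.4, 0, 0, 0.057], [1, 1, -1, -0.4, 0, 0, 0.057], [1, 1, -1, -0.4, 0, 0, 0.057]]]'

```text
time_s: 0.52
tool_pos: [0.2772, -0.4831, 0.2729]
eef_rot: [0.997, 0.08, 0.002, -0.001]
ft_force: [0.5, -0.1, -0.8]
opening: 0.297
gripper_force: 0.0
```

>>> drive_tool --series '[[[1, 1, -1, 0, 0, 0, 0], [1, 1, -1, 0, 0, 0, 0], [1, 1, -1, 0, 0, 0, 0], [1, 1, -1, 0, 0, 0, 0]]]'

```text
time_s: 0.85
tool_pos: [0.3602, -0.3688, 0.2709]
eef_rot: [0.997, 0.079, 0.001, -0.002]
ft_force: [0.9, 1.0, 0.3]
opening: 0.001
gripper_force: 0.0
```

>>> drive_tool --series '[[[1, 1, -1, 0, 0, 0, 0], [1, 1, -1, 0, 0, 0, 0], [1, 1, -1, 0, 0, 0, 0], [1, 1, -1, 0, 0, 0, 0]]]'

```text
time_s: 1.18
tool_pos: [0.4438, -0.2546, 0.2709]
eef_rot: [0.997, 0.079, 0.001, -0.002]
ft_force: [0.5, 1.0, -0.3]
opening: -0.001
gripper_force: 0.0
```

>>> drive_tool --series '[[[1, 0.6, -1, 0, 0, 0, 0], [1, 0.6, -1, 0, 0, 0, 0], [1, 0.6, -1, 0, 0, 0, 0], [1, 0.6, -1, 0, 0, 0, 0]]]'

```text
time_s: 1.52
tool_pos: [0.4876, -0.144, 0.2709]
eef_rot: [0.997, 0.081, 0.001, -0.003]
ft_force: [0.6, 0.3, 1.1]
opening: 0.0
gripper_force: 0.0
```

>>> drive_tool --series '[[[1, 0, -1, 0, 0, 0, 0], [1, 0, -1, 0, 0, 0, 0], [1, 0, -1, 0, 0, 0, 0]]]'

```text
time_s: 1.77
tool_pos: [0.4686, -0.0487, 0.2708]
eef_rot: [0.997, 0.078, -0.001, -0.002]
ft_force: [0.2, 0.4, 0.1]
opening: -0.002
gripper_force: 0.0
```

>>> drive_tool --series '[[[1, 0, -1, 0, 0, 0, 0], [1, 0, -1, 0, 0, 0, 0], [1, 0, -1, 0, 0, 0, 0], [1, 0, -1, 0, 0, 0, 0], [1, 0, -1, 0, 0, 0, 0]]]'

```text
time_s: 2.18
tool_pos: [0.4547, 0.0448, 0.271]
eef_rot: [0.997, 0.076, -0.0, 0.0]
ft_force: [-0.2, -0.4, 0.8]
opening: -0.003
gripper_force: 0.0
```

>>> drive_tool --series '[[[1, -0.1, -1, 0, 0, 0, 0], [1, -0.1, -1, 0, 0, 0, 0], [1, -0.1, -1, 0, 0, 0, 0], [1, -0.1, -1, 0, 0, 0, 0], [1, -0.1, -1, 0, 0, 0, 0]]]'

```text
time_s: 2.6
tool_pos: [0.4305, 0.1408, 0.2711]
eef_rot: [0.997, 0.074, -0.0, 0.001]
ft_force: [-0.2, -1.1, -0.1]
opening: 0.001
gripper_force: 0.0
```

Run:
```python
from workcell import env
from h import *
import pickle
w=env.get_image("wrist");pickle.dump(w,open("w1.pkl","wb"));cv2.imwrite("pics/w1.png",w["frame"][:,:,::-1])
o=env.get_obs();print(o["tool_pos"],o["eef_rot"],proj(w,[.5038,.2026,.035]),proj(w,[.4745,.198,.102]))
print(delta(o,(.425,.191,.09),.147))
```

```text
[0.43082252 0.13979974 0.27103768] [ 9.97331853e-01  7.29953469e-02 -1.06422207e-04  9.18306010e-04] [214.66805745  79.54317169] [206.63072846 113.08863857]
(array([ 0.018, -0.518,  1.809]), array([ 0.0006,  0.0001, -0.0003]))
```

View pics/w1.png

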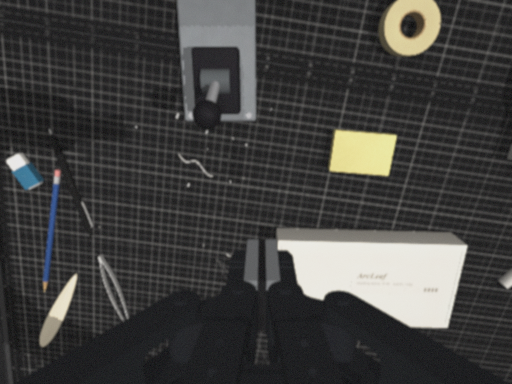

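The wrist view has the toggle ball at (207,113), exactly where projected; the lamp pose is confirmed. Descend behind the toggle.

>>> drive_tool --series '[[[1, 0, -0.5, 0.4, 0, 0, 0], [1, 0, -0.52, 0.8, 0, 0, 0], [1, 0, -0.52, 0.95, 0, 0, 0], [1, 0, -0.52, 0.95, 0, 0, 0], [1, 0, -0.52, 0.95, 0, 0, 0]]]'

```text
time_s: 3.07
tool_pos: [0.4225, 0.1911, 0.1755]
eef_rot: [0.997, 0.073, -0.002, 0.001]
ft_force: [1.4, -0.3, -0.0]
opening: -0.0
gripper_force: 0.0
```

>>> drive_tool --series '[[[1, 0, 0, 0.3, 0, 0, 0], [1, 0, 0, 0.6, 0, 0, 0], [1, 0, 0, 0.9, 0, 0, 0], [1, 0, 0, 0.9, 0, 0, 0], [1, 0, 0, 0.9, 0, 0, 0], [1, 0, 0, 0.9, 0, 0, 0]]]'

```text
time_s: 3.57
tool_pos: [0.4245, 0.1936, 0.0886]
eef_rot: [0.997, 0.074, 0.002, -0.001]
ft_force: [1.3, 0.1, 0.0]
opening: -0.0
gripper_force: 0.0
```

>>> drive_tool --series '[[[1, 0.1, 0, 0, 0, 0, 0], [1, 0.2, 0, 0, 0, 0, 0], [1, 0.3, 0, 0, 0, 0, 0], [1, 0.4, 0, 0, 0, 0, 0], [1, 0.5, 0, 0, 0, 0, 0], [1, 0.6, 0, 0, 0, 0, 0], [1, 0.7, 0, 0, 0, 0, 0], [1, 0.8, 0, 0, 0, 0, 0], [1, 0.8, 0, 0, 0, 0, 0], [1, 0.8, 0, 0, 0, 0, 0]]]'

```text
time_s: 4.4
tool_pos: [0.5028, 0.2057, 0.0885]
eef_rot: [0.997, 0.074, 0.002, -0.001]
ft_force: [-1.2, -0.2, -0.6]
opening: 0.002
gripper_force: 0.0
```

>>> drive_tool --series '[[[1, 0.05, 0, 0, 0, 0, 0], [1, 0.1, 0, 0, 0, 0, 0], [1, 0.15, 0, 0, 0, 0, 0], [1, 0.15, 0, 0, 0, 0, 0], [1, 0.15, 0, 0, 0, 0, 0]]]'

```text
time_s: 4.82
tool_pos: [0.5166, 0.2081, 0.0864]
eef_rot: [0.997, 0.075, 0.0, -0.0]
ft_force: [-0.1, 0.6, -0.6]
opening: 0.001
gripper_force: 0.0
```

Run:
```python
from workcell import env
from h import *
w=env.get_image("side");print(env.get_obs()["ft_force"])
cv2.imwrite("pics/s2.png",cv2.resize(w["frame"][100:220,120:320,::-1],None,fx=3,fy=3,interpolation=2))
for t in(.5,.8,1.): 
  a=t-.5;p=[.507+.08*np.sin(a)*.989,.2031+.08*np.sin(a)*.147,.032+.08*np.cos(a)];print(t,(proj(w,p)-[120,100])*3)
```

```text
[0.24189021 0.29619825 0.17851954]
0.5 [201.04396257 119.29270075]
0.8 [229.19152121 114.42585787]
1.0 [246.80431852 115.51372284]
```

View pics/s2.png

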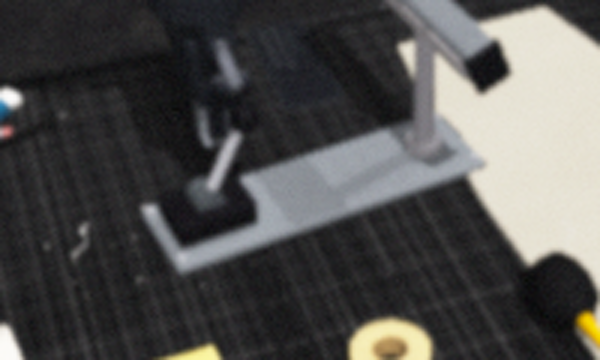

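The lever leans to the post, with the ball at crop (243,112), close to the fully-on prediction (247,115). There is no stop force yet, so I push a bit more.

>>> drive_tool --series '[[[1, 0.03, 0, 0, 0, 0, 0], [1, 0.06, 0, 0, 0, 0, 0], [1, 0.06, 0, 0, 0, 0, 0], [1, 0.06, 0, 0, 0, 0, 0]]]'

```text
time_s: 5.2
tool_pos: [0.5171, 0.2081, 0.0859]
eef_rot: [0.997, 0.075, -0.005, 0.001]
ft_force: [-8.0, -1.9, 6.0]
opening: 0.003
gripper_force: 4.4
```

>>> drive_tool --series '[[[1, -0.3, 0, 0, 0, 0, 0], [1, -0.6, 0, 0, 0, 0, 0], [1, -0.6, 0, -0.4, 0, 0, 0], [1, -0.6, 0, -1, 0, 0, 0], [1, -0.6, 0, -1, 0, 0, 0], [1, -0.6, 0, -1, 0, 0, 0]]]'

```text
time_s: 5.7
tool_pos: [0.4659, 0.2017, 0.1913]
eef_rot: [0.997, 0.075, 0.006, -0.002]
ft_force: [1.7, 0.7, -0.1]
opening: 0.0
gripper_force: 0.0
```

>>> drive_tool --series '[[[0, 0, 0.3, -0.4, 0, 0, 0], [0, 0, 1, -0.8, 0, 0, 0], [0, 0, 1, -0.8, 0, 0, 0], [0, 0, 1, -0.8, 0, 0, 0], [0, 0, 1, -0.8, 0, 0, 0]]]'

```text
time_s: 6.12
tool_pos: [0.4792, 0.0978, 0.2673]
eef_rot: [0.997, 0.071, 0.002, 0.001]
ft_force: [1.0, 0.5, -0.6]
opening: 0.71
gripper_force: 0.0
```

>>> drive_tool --series '[[[0, 0, 1, 0, 0, 0, 0], [0, 0, 1, 0, 0, 0, 0], [0, 0, 1, 0, 0, 0, 0], [0, 0, 1, 0, 0, 0, 0]]]'

```text
time_s: 6.45
tool_pos: [0.4925, -0.0022, 0.2646]
eef_rot: [0.997, 0.071, -0.001, 0.001]
ft_force: [-0.4, -1.0, -1.4]
opening: 0.999
gripper_force: 0.0
```

>>> drive_tool --series '[[[0, 0, 1, 0, 0, 0, 0], [0, 0, 1, 0, 0, 0, 0], [0, 0, 1, 0, 0, 0, 0], [0, 0, 1, 0, 0, 0, 0]]]'

```text
time_s: 6.78
tool_pos: [0.5075, -0.1003, 0.2647]
eef_rot: [0.997, 0.072, -0.001, 0.001]
ft_force: [-0.2, 0.3, -0.5]
opening: 0.994
gripper_force: 0.0
```

>>> drive_tool --series '[[[0, 0, 0.8, 0, 0, 0, 0], [0, 0, 0.8, 0, 0, 0, 0], [0, 0, 0.8, 0, 0, 0, 0], [0, 0, 0.8, 0, 0, 0, 0], [0, 0, 0.8, 0, 0, 0, 0]]]'

```text
time_s: 7.2
tool_pos: [0.5197, -0.1726, 0.2653]
eef_rot: [0.997, 0.077, -0.001, -0.002]
ft_force: [0.1, 0.8, 1.2]
opening: 1.0
gripper_force: 0.0
```

Run:
```python
from workcell import env
from h import *
import pickle
np.set_printoptions(precision=4,suppress=True)
d={n:env.get_image(n) for n in("wrist","side")};pickle.dump(d,open("w3.pkl","wb"))
cv2.imwrite("pics/w3.png",d["wrist"]["frame"][:,:,::-1])
cv2.imwrite("pics/s3.png",d["side"]["frame"][:,:,::-1])
o=env.get_obs();print(o["tool_pos"],o["eef_rot"],o["joint_positions"])
for s in(-.067,0,.067):print(proj(d["wrist"],[.5615+s*.998,-.2305+s*.067,.113]))
print(delta(o,(.5615,-.2305,.16),.067))
```

```text
[ 0.5198 -0.1724  0.2658] [ 0.997   0.0772 -0.0003 -0.0012] [ 0.3743  0.425  -0.1374  1.6692  0.0627  1.0531 -1.1983]
[323.1223 207.8232]
[334.0143 137.2624]
[346.5487  56.0612]
(array([0.323, 0.641, 1.057]), array([-0.0007,  0.0001,  0.0279]))
```

View pics/w3.png

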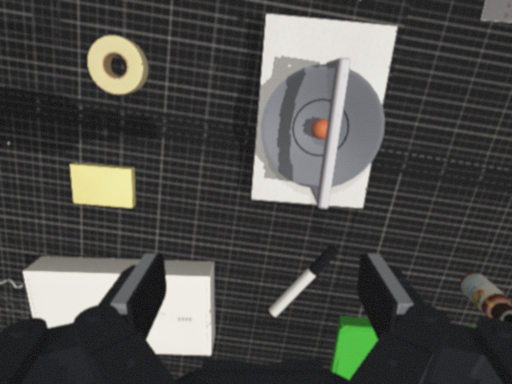

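Wrist view: bar ends at about (343,61) and (323.5,207); the orange ball at (320,129), resting inside the ring.

Run:
```python
from workcell import env
from h import *
import pickle
np.set_printoptions(precision=4,suppress=True)
d=pickle.load(open("w3.pkl","rb"));w=d["wrist"];o=env.get_obs()
fr=w["frame"].astype(int);pts=[]
for r in range(75,200,3):
    c0=int(343-(r-61)*19.5/146)
    seg=fr[r,c0-16:c0+17];m=(seg.min(1)>seg.min(1).max()-25)
    k=np.flatnonzero(m)
    if 0<len(k)<13 and r<175: pts.append((c0-16+k.mean(),r))
W=np.array([plane(w,p,.113) for p in pts]);v=cv2.fitLine(np.float32(W[:,:2]),cv2.DIST_HUBER,0,.01,.01).ravel()
print(len(pts),v,"yaw",np.arctan(v[1]/v[0]),"y at x=.5615",v[3]+(.5615-v[2])*v[1]/v[0])
a=plane(w,(343,61),.113);b=plane(w,(323.5,207),.113);print(a,b,(a+b)/2,a-b)
```

```text
34 [ 0.9972  0.075   0.572  -0.23  ] yaw 0.0750554 y at x=.5615 -0.23079647
[ 0.6242 -0.224   0.113 ] [ 0.4955 -0.2352  0.113 ] [ 0.5599 -0.2296  0.113 ] [0.1287 0.0112 0.    ]
```

>>> drive_tool --series '[[[0, 0.16, 0.3, 0.2, 0, 0, 0.01], [0, 0.32, 0.64, 0.5, 0, 0, 0.027], [0, 0.32, 0.64, 0.8, 0, 0, 0.027], [0, 0.32, 0.64, 0.9, 0, 0, 0.027], [0, 0.32, 0.64, 0.9, 0, 0, 0.027], [0, 0.32, 0.64, 0.9, 0, 0, 0.027], [0, 0.32, 0.64, 0.9, 0, 0, 0.027]]]'

```text
time_s: 7.88
tool_pos: [0.562, -0.2326, 0.1785]
eef_rot: [0.999, 0.034, 0.002, 0.0]
ft_force: [-0.8, -0.5, 0.4]
opening: 0.999
gripper_force: 0.0
```

Run:
```python
from workcell import env
from h import *
o=env.get_obs();print(o["tool_pos"],delta(o,(.561,-.2305,.086),.07))
```

```text
[ 0.56199215 -0.23262627  0.17846656] (array([-0.012, -0.022,  0.925]), array([ 0.0001, -0.0011, -0.0007]))
```

>>> drive_tool --series '[[[0, -0.01, -0.015, 0.2, 0, 0, 0], [0, -0.01, -0.015, 0.4, 0, 0, 0], [0, -0.01, -0.015, 0.6, 0, 0, 0], [0, -0.01, -0.015, 0.75, 0, 0, 0], [0, -0.01, -0.015, 0.85, 0, 0, 0], [0, -0.01, -0.015, 0.92, 0, 0, 0], [0, -0.01, -0.015, 0.92, 0, 0, 0], [0, -0.01, -0.015, 0.92, 0, 0, 0], [0, -0.01, -0.015, 0.92, 0, 0, 0]]]'

```text
time_s: 8.63
tool_pos: [0.5605, -0.2331, 0.0857]
eef_rot: [0.999, 0.033, 0.001, 0.0]
ft_force: [-0.1, -0.1, 0.5]
opening: 1.002
gripper_force: 0.0
```

Run:
```python
from workcell import env
from h import *
w=env.get_image("wrist");s=env.get_image("side")
cv2.imwrite("pics/w4.png",np.vstack([w["frame"][:,:,::-1][150:],cv2.resize(s["frame"][200:340,170:426,::-1],None,fx=2,fy=2)]))
o=env.get_obs();print(o["tool_pos"],o["ft_force"],delta(o,(.561,-.2305,.086),.07))
```

```text
[ 0.56024464 -0.2331601   0.08547501] [-0.00508066 -0.3325013   0.77276791] (array([ 0.009, -0.026, -0.005]), array([ 0.0003, -0.0007, -0.0016]))
```

View pics/w4.png

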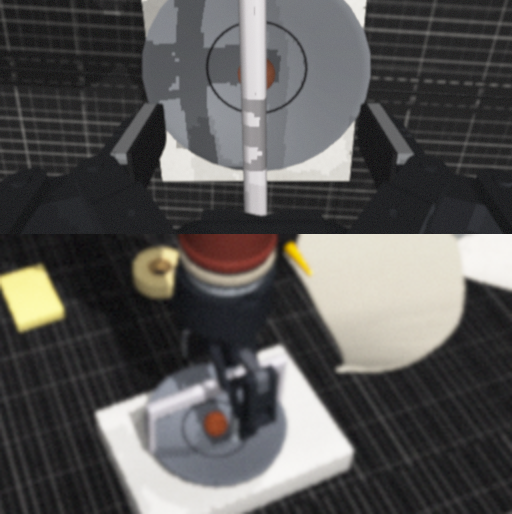

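The fingers straddle the bar: pads at about columns 163 and 362 (midpoint 262), bar at 255, so it lies about 3 mm to tool −y. I correct that, then close gently.

>>> drive_tool --series '[[[0, 0.01, -0.028, 0, 0, 0, 0], [0, 0.01, -0.028, 0, 0, 0, 0], [0.3, 0.01, -0.028, 0, 0, 0, 0], [0.5, 0.01, -0.028, 0, 0, 0, 0], [0.6, 0.01, -0.028, 0, 0, 0, 0], [0.68, 0.01, -0.028, 0, 0, 0, 0], [0.74, 0.01, -0.028, 0, 0, 0, 0], [0.78, 0.01, -0.028, 0, 0, 0, 0], [0.81, 0.01, -0.028, 0, 0, 0, 0], [0.84, 0.01, -0.028, 0, 0, 0, 0], [0.86, 0.01, -0.028, 0, 0, 0, 0], [0.88, 0.01, -0.028, 0, 0, 0, 0], [0.9, 0.01, -0.028, 0, 0, 0, 0], [1, 0.01, -0.028, 0, 0, 0, 0], [1, 0.01, -0.028, 0, 0, 0, 0], [1, 0.01, -0.028, 0, 0, 0, 0], [1, 0.01, -0.028, 0, 0, 0, 0]]]'

```text
time_s: 10.15
tool_pos: [0.5605, -0.23, 0.0845]
eef_rot: [0.999, 0.032, 0.0, 0.0]
ft_force: [0.5, 0.2, 0.0]
opening: 0.104
gripper_force: 58.6
```

```bash
cat >> h.py <<'E'
def ball(c):
    """orange blob in side view, and dark-ring independent centroid"""
    m=cv2.inRange(cv2.cvtColor(c["frame"],cv2.COLOR_RGB2HSV),(0,130,80),(14,255,255))
    n,l,s,ce=cv2.connectedComponentsWithStats(m)
    return [(ce[i].round(1),s[i,4]) for i in range(1,n) if s[i,4]>25]
E
python3 - <<'E'
from workcell import env
from h import *
o=env.get_obs();print(o["tool_pos"],o["opening"],o["gripper_force"],o["ft_force"],ball(env.get_image("side")))
E
```

```text
[ 0.56049162 -0.23004102  0.08445764] 0.10417424940968681 58.60099732875824 [0.54820077 0.21899898 0.02459412] [(array([113.4,   6.2]), np.int32(389)), (array([228.7,  89.1]), np.int32(12676)), (array([  6.1, 286.5]), np.int32(634)), (array([277.3, 294.4]), np.int32(98))]
```

Gripped (about 9 mm), ball undisturbed. Lift smoothly.

>>> drive_tool --series '[[[1, 0, 0, -0.01, 0, 0, 0], [1, 0, 0, -0.03, 0, 0, 0], [1, 0, 0, -0.06, 0, 0, 0], [1, 0, 0, -0.1, 0, 0, 0], [1, 0, 0, -0.16, 0, 0, 0], [1, 0, 0, -0.23, 0, 0, 0], [1, 0, 0, -0.31, 0, 0, 0], [1, 0, 0, -0.4, 0, 0, 0], [1, 0, 0, -0.5, 0, 0, 0], [1, 0, 0, -0.6, 0, 0, 0], [1, 0, 0, -0.69, 0, 0, 0], [1, 0, 0, -0.77, 0, 0, 0], [1, 0, 0, -0.84, 0, 0, 0], [1, 0, 0, -0.9, 0, 0, 0], [1, 0, 0, -0.94, 0, 0, 0], [1, 0, 0, -0.97, 0, 0, 0], [1, 0, 0, -0.99, 0, 0, 0], [1, 0, 0, -1, 0, 0, 0], [1, 0, 0, -1, 0, 0, 0], [1, 0, 0, -1, 0, 0, 0]]]'

```text
time_s: 11.87
tool_pos: [0.5601, -0.23, 0.184]
eef_rot: [0.999, 0.032, -0.0, -0.0]
ft_force: [-0.0, 0.3, -1.3]
opening: 0.1
gripper_force: 58.3
```

Run:
```python
from workcell import env
from h import *
s=env.get_image("side");o=env.get_obs();print(o["tool_pos"],o["opening"],o["ft_force"],delta(o,(.561,-.23,.185),.07+np.pi/2),ball(s))
print(proj(s,[.5605,-.23,.149]))
cv2.imwrite("pics/s5.png",cv2.resize(s["frame"][170:330,190:370,::-1],None,fx=3,fy=3,interpolation=2))
```

```text
[ 0.56008639 -0.2299575   0.18391542] 0.10873156872471888 [ 0.31562111 -0.42823667 -1.60357122] (array([ 0.009,  0.001, -0.011]), array([-3.000e-04,  1.000e-04, -5.016e-01])) [(array([250.5,  55.4]), np.int32(9924)), (array([279.4, 259.7]), np.int32(120)), (array([  6. , 286.4]), np.int32(631))]
[279.40622992 260.13060175]
```

View pics/s5.png

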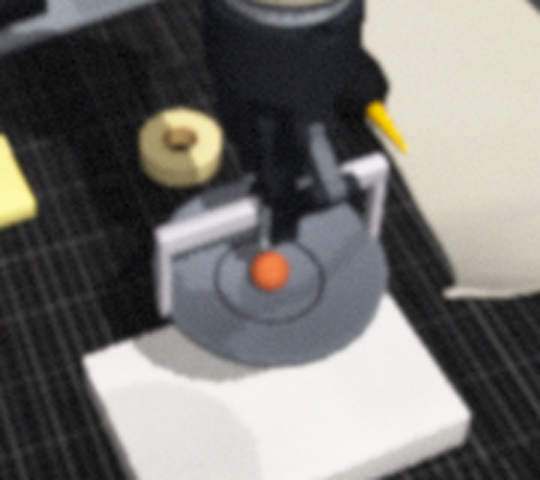

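Lifted level, ball at crop (269,271) → (279.4,259.7), exactly on the predicted middle. Now the turn, in two smooth halves.

>>> drive_tool --series '[[[1, 0, 0, 0, 0, 0, -0.0025], [1, 0, 0, 0, 0, 0, -0.0075], [1, 0, 0, 0, 0, 0, -0.015], [1, 0, 0, 0, 0, 0, -0.025], [1, 0, 0, 0, 0, 0, -0.04], [1, 0, 0, 0, 0, 0, -0.0575], [1, 0, 0, 0, 0, 0, -0.0775], [1, 0, 0, 0, 0, 0, -0.1], [1, 0, 0, 0, 0, 0, -0.125], [1, 0, 0, 0, 0, 0, -0.15], [1, 0, 0, 0, 0, 0, -0.1725], [1, 0, 0, 0, 0, 0, -0.1925], [1, 0, 0, 0, 0, 0, -0.21], [1, 0, 0, 0, 0, 0, -0.225], [1, 0, 0, 0, 0, 0, -0.235], [1, 0, 0, 0, 0, 0, -0.2425], [1, 0, 0, 0, 0, 0, -0.2475], [1, 0, 0, 0, 0, 0, -0.25], [1, 0, 0, 0, 0, 0, -0.25], [1, 0, 0, 0, 0, 0, -0.25]]]'

```text
time_s: 13.58
tool_pos: [0.5603, -0.23, 0.1843]
eef_rot: [0.911, 0.412, 0.0, -0.0]
ft_force: [-1.2, 0.4, -2.4]
opening: 0.102
gripper_force: 58.3
```

>>> drive_tool --series '[[[1, 0, 0, 0, 0, 0, -0.0025], [1, 0, 0, 0, 0, 0, -0.0075], [1, 0, 0, 0, 0, 0, -0.015], [1, 0, 0, 0, 0, 0, -0.025], [1, 0, 0, 0, 0, 0, -0.04], [1, 0, 0, 0, 0, 0, -0.0575], [1, 0, 0, 0, 0, 0, -0.0775], [1, 0, 0, 0, 0, 0, -0.1], [1, 0, 0, 0, 0, 0, -0.125], [1, 0, 0, 0, 0, 0, -0.15], [1, 0, 0, 0, 0, 0, -0.1725], [1, 0, 0, 0, 0, 0, -0.1925], [1, 0, 0, 0, 0, 0, -0.21], [1, 0, 0, 0, 0, 0, -0.225], [1, 0, 0, 0, 0, 0, -0.235], [1, 0, 0, 0, 0, 0, -0.2425], [1, 0, 0, 0, 0, 0, -0.2475], [1, 0, 0, 0, 0, 0, -0.25], [1, 0, 0, 0, 0, 0, -0.25], [1, 0, 0, 0, 0, 0, -0.25]]]'

```text
time_s: 15.25
tool_pos: [0.5603, -0.2301, 0.1843]
eef_rot: [0.684, 0.73, 0.0, 0.0]
ft_force: [1.0, -0.6, -1.5]
opening: 0.102
gripper_force: 58.3
```

>>> drive_tool --series '[[[1, 0, 0, 0, 0, 0, 0], [1, 0, 0, 0, 0, 0, 0], [1, 0, 0, 0, 0, 0, 0], [1, 0, 0, 0, 0, 0, 0], [1, 0, 0, 0, 0, 0, 0], [1, 0, 0, 0, 0, 0, 0], [1, 0, 0, 0, 0, 0, 0], [1, 0, 0, 0, 0, 0, 0]]]'

```text
time_s: 15.92
tool_pos: [0.5603, -0.2301, 0.1844]
eef_rot: [0.684, 0.73, 0.0, 0.0]
ft_force: [-1.6, -0.2, -2.4]
opening: 0.109
gripper_force: 58.3
```

Run:
```python
from workcell import env
from h import *
o=env.get_obs();s=env.get_image("side");print(o["tool_pos"],o["opening"],o["ft_force"],delta(o,(.561,-.23,.185),.07+np.pi/2),ball(s))
p=o["tool_pos"];print(proj(s,[p[0],p[1],.149]))
cv2.imwrite("pics/s6.png",cv2.resize(s["frame"][120:330,140:390,::-1],None,fx=2.5,fy=2.5,interpolation=2))
```

```text
[ 0.56033413 -0.23009237  0.18435141] 0.10917799021671565 [-1.59922765 -0.17931814 -2.38957893] (array([ 0.   ,  0.007, -0.006]), array([ 0.    ,  0.    , -0.0016])) [(array([232.5,  52.3]), np.int32(11728)), (array([278.4, 259.5]), np.int32(116)), (array([  6. , 286.5]), np.int32(632))]
[279.33585142 260.19866212]
```

View pics/s6.png

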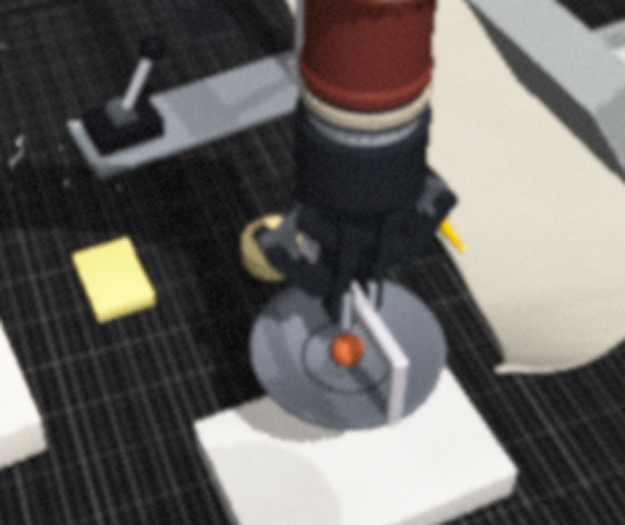

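The picture shows the toggle on, with its ball at crop (150,50). The dish is level and turned across the slab, the clay ball is centred at (347,350), and the bystanders are in place.

```bash
python3 -c "
from workcell import env
print(env.sign_off())"
```

```text
the job is handed in; nothing more can be done
None
```

I switched the lamp on, lifted the dish about 10 cm and turned it a quarter turn, then handed the job in with the gripper still holding it level over the slab and the ball in the middle; `sign_off()` gave no verdict, so I can't confirm the score.

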